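# Set up the deburring cup: unclamp, slide to the red mark, clamp, put the lid on

## Robot

A 6-joint arm with a two-finger parallel gripper is mounted at the origin on the work surface. World frame = base frame: x ahead of the robot, y to its left, z up, the work surface at z = 0. Lengths are in mm, angles in rad, forces in N, time in s.
With the tool pointing down it reaches from about 350 to 800 mm from the base axis. Payload 7.3 kg.
Tool frame: the origin (TCP) lies midway between the tips of the shut fingers; the grasp point (between the pads) lies 19 mm behind it; z points along the fingers, y is the line along which they close (so a half turn about z gives the same grasp; the last joint's range is limited). The gripper opens to 85 mm and grips with 20 to 120 N. Pads are 22 mm wide; open, the fingers measure 114 mm over their backs; the gripper's body (76 mm by 85 mm) begins 54 mm behind the grasp point. The pads swing forward as they close: fully open they stand 13 mm farther back than shut.
Start: joints at [1.1, 0.342, 1.524, -0, 1.275, -0.146], TCP at [167.523, 497.575, 231.322] pointing down, gripper open.
Joint ranges: [-2.53, 2.53], [-0.77, 2.02], [0.04, 2.7], [-1, 4.14], [0.28, 2.66], [-3.11, 3.11]. Speed limits (rad/s): [2.57, 2.57, 3.14, 3.14, 3.14, 3.14].

## Interface

Orientations are given as [roll, pitch, yaw] about the fixed x, y, z axes, in that order (R = Rz(yaw) Ry(pitch) Rx(roll)).
In Python, from station import get_state, grab_frame, job_done gives the robot as it stands. The module is installed in compiled form; this text tells all that it offers.
- The arm moves only by the tool move_arm, never from a script. Its argument "series" is a list of rows, each a list of 2 entries, a list of its own where there are three numbers: the shift along the tool's x, y, z normalised to -1 to 1, where 1 is 3 cm, then the turn, a rotation vector about the tool's x, y, z normalised to -1 to 1, where 1 is 5 degrees. A call has 1 to 10 rows; each row shifts and turns the commanded pose from where the row before left it, along the tool's axes as they then stand; what a row does not reach is not made up. A row lasts 1/12 s, in which the tool goes at most 41.7 mm and 7.16 degrees, less where a joint would pass 70% of its speed; a pose out of reach is approached as far as the arm can. A call with a number of a shift or a turn outside -1 to 1 is refused whole. A call with a gripper value outside its range is refused whole. "claw" is the finger opening in mm, from 0 to 85.4, set as the call begins (left out, the last holds). The fingers move at their own pace and stop on an object; "newtons" is the grip in N (left out, the last holds). Time passes only in rows, so rows that do not move let the fingers close. It gives the time, the measured TCP pose, the force, the opening and the grip force at its end, in the units of the state.
- get_state(): the state, without advancing time (a new reading comes with each control period).
- grab_frame(name): name is "scene" or "top"; returns a dict with "pixels" (384x512x3 uint8, red, green, blue), "mtx" (3x3 intrinsics, pixels), "extrinsics" (4x4, takes a point from camera to world coordinates). Camera axes: x right, y down, z forward; pixel columns grow to the right and rows downward; lengths in mm; the calibration is good to about 2 mm. A picture is of the moment at which its call begins. There is no depth.
- job_done(): hands the job in; it is judged then, once.
The state is a dict: "t": time; "q": joint angles; "joint_velocities": joint speeds; "tau": joint torques, N m; "tcp_pos": TCP position; "eef_rot": TCP orientation; "wrist_force": force on the tool from outside, world axes, zero at the start; "torque": the same for the moment, N m; "grip_width": finger opening in mm; "grip_force": force on a finger pad.
Only numpy, scipy, OpenCV 4.12 (cv2) and the standard library are available. Lean on these libraries where they do the work, as an engineer would, in place of code of your own. Each camera call takes 0.05 s, during which the arm holds its last target. There are 200 camera calls.

## Task

Get the deburring cup ready for its run: swing the red-knobbed clamp lever fully over to release the carriage, slide the carriage until its white index line is centred on the red mark (not the blue one), and swing the lever fully back to clamp it there. Then take the orange lid from its sloping rest and set it on the cup so that it sits fully down and level, and let go. Leave the other things on the bench as they are.

Things in the scene. Friction and masses are not known exactly. Their poses are not given: they have to be found in the camera images.
- rail: fixed slide rail on the bench: grey base plate 140 x 430 x 8 mm carrying a steel bar 50 mm wide, with low blue end blocks. Origin: centre of the underside, on the bench. Its y axis runs along the rail (the carriage slides along it), x across it, away from the robot; z up.
- carriage (a joint): position of the carriage along the rail, m: 0 at mid rail, growing towards the rail's +y, range -0.085 to 0.085. The green carriage plate is 100 mm (x) by 250 mm (y), top 44 mm above the bench; it cannot be moved while the lever clamps it, and slides with about 3 N when released.
- index (a point): middle of the carriage, on top of the plate under the cup, at the y of the white index line (3 mm wide; drawn on the plate's edges on both long sides, pointing at the marks). Axes as the rail's.
- grip_post (a point): centre of the top of the black square grip post standing on the carriage's -y end, 18 x 18 mm, 50 mm high (44 to 94 mm above the bench), 105 mm from the index line; its sides are parallel to the rail's axes. Pinch it from above to slide the carriage.
- red_mark: red painted stripe, 10 mm wide along the rail, on the base plate on both sides of the carriage; origin at its middle on the rail's centre line, axes as the rail's. The carriage goes here.
- blue_mark: the same stripe in blue: the wrong position.
- lever (a joint): angle of the clamp lever, rad: 0 = clamped (leaning 30 degrees to the rail's -x, towards the robot), 1.3 = fully released (leaning about 45 degrees to +x). It turns about an axis parallel to the rail's y, 50 mm above the bench on the rail's centre line, at the carriage's +y end, 100 mm from the index line. Moving it in the clamped part takes 8 to 15 N at the knob; it stays where it is left.
- lever_tip (a point): centre of the red ball knob, 22 mm diameter, at the end of the lever, 75 mm from the lever's axis (rod 12 mm diameter). It turns with the lever.
- cup_rim (a point): centre of the mouth of the steel cup bolted to the middle of the carriage, above the index line: outside diameter 92 mm, wall 4 mm, rim 104 mm above the bench.
- lid: loose orange lid, 0.14 kg: flange 100 mm diameter, 4 mm thick; spigot below (79 mm diameter, 8 mm deep) that drops into the cup's mouth (84 mm); black grip bar on top, 44 mm along its x, 14 mm along its y, 4 to 30 mm above the origin. Origin: centre of the flange's underside, which meets the cup's rim when seated; z up through the bar. Starts on the rest, tilted 35 degrees, its x up the slope.
- lid_rest: fixed aluminium rest, 130 x 120 mm, with a board sloping 35 degrees that faces its own -x, and two pegs that keep the lid from sliding down. Origin: centre of its underside on the bench.
- parts_bin: fixed blue open bin of small black parts, 120 x 130 x 60 mm; bystander.
- part_a: black machined part, foot 70 x 34 mm with an upright, 110 mm high; bystander. Origin: centre of its underside.
- part_b: as part_a.
- part_c: as part_a.
- tin: yellow tin, 60 mm diameter, 85 mm high; bystander. Origin: centre of its underside.
- file: flat file with red handle, about 240 mm long, lying; bystander.
- screwdriver: screwdriver lying on the bench; bystander.
There are look-alikes about, which are no part of the job. There is more than one size of the lid; the job needs the smallest.

How it is judged (in metres and radians):
On the way, in this order (a step that is already met when the one before it is completed fails the run):
1. the clamp lever is swung over to released (past 1.1 rad) while the carriage is still away from the red mark (value of joint lever above 1.1 rad and (y of index in the frame of red_mark below -0.01 m or y of index in the frame of red_mark above 0.01 m)), for 0.1 s.
2. with the lever released (past 0.9 rad), the carriage's index line is brought to the red mark, within 5 mm (value of joint lever above 0.9 rad and y of index in the frame of red_mark between -0.005 and 0.005 m), for 0.2 s.
3. the lever is swung back to clamped (below 0.2 rad) with the index line within 5 mm of the red mark (value of joint lever below 0.2 rad and y of index in the frame of red_mark between -0.005 and 0.005 m), for 0.2 s.
4. the lid is seated on the cup: flange within 3 mm of the rim's height, within 5 mm of its centre, level within 0.06 rad (z of lid in the frame of cup_rim between -0.003 and 0.003 m and horizontal distance between lid and cup_rim below 0.005 m and angle between lid's own z axis and vertical below 0.06 rad), for 0.2 s.
At the end, for the whole second after the job is handed in: The lever is clamped (below 0.2 rad), the carriage's index line is within 5 mm of the middle of the red mark, and the lid lies released and at rest on the cup: flange within 3 mm of the rim's height, centred within 5 mm, level within 0.06 rad (all of step 3 and all of step 4 and linear speed of lid below 0.02 m/s and contact force between lid and the fingers below 0.1 N); the robot touches nothing.
It fails at once if another thing on the bench is pushed more than 30 mm from its place (distance of any of part_a, part_b, part_c, tin, file, screwdriver from where it was at the start of the episode above 0.03 m).
It also fails if it takes over 72 s, if anything falls off the work surface, if the arm or the gripper's body presses on something with over 40 N, if the wrist force passes 120 N, or if a joint passes its speed limit or range.

## Working session

There is one attempt and no reset: what is moved stays moved. The work goes in short steps, Python scripts to look and compute and a tool call to move; the robot and the scene stay as the last step left them, time stands still between calls to the robot, and variables do not carry over. Pictures are saved under pics/ and viewed, at most 10 in all, crops included, and the job is handed in when it is done.

Besides the shell and the picture viewer there is one more tool, called after "Emit:" as name(argument=value, ...) on one line, values as JSON. move_arm: Moves the arm, as the interface text tells. Its arguments: {"type":"object","properties":{"series":{"type":"array"},"claw":{"type":"number"},"newtons":{"type":"number"}},"required":["series"]}

```bash
mkdir -p pics; cat > h.py <<'E'
import numpy as np, cv2
from scipy.spatial.transform import Rotation as R
from station import get_state, grab_frame, job_done
def save(n,f,crop=None,s=1):
    p=f["pixels"][...,::-1]
    if crop: p=p[crop[1]:crop[3],crop[0]:crop[2]]
    cv2.imwrite(f"pics/{n}.png",cv2.resize(p,None,fx=s,fy=s,interpolation=cv2.INTER_CUBIC))
def ray(f,u,v,z):
    E=np.array(f["extrinsics"]);K=np.array(f["mtx"])
    d=E[:3,:3]@np.linalg.solve(K,[u,v,1.]);o=E[:3,3]
    return o+d*(z-o[2])/d[2]
def proj(f,P):
    E=np.linalg.inv(np.array(f["extrinsics"]));K=np.array(f["mtx"])
    c=(E[:3,:3]@np.atleast_2d(P).T).T+E[:3,3];p=(K@c.T).T
    return p[:,:2]/p[:,2:]
E
python3 - <<'E'
from h import *
a=grab_frame("top");b=grab_frame("scene")
save("top",a,None,1.5);save("scene",b,None,1.5)
import pickle;pickle.dump((a,b),open("f0.pkl","wb"))
for f in(a,b):print(np.round(f["mtx"]),np.round(f["extrinsics"],3))
print(get_state())
E
```

```text
[[492.   0. 260.]
 [  0. 492. 184.]
 [  0.   0.   1.]] [[-1.200000e-02 -9.940000e-01  1.120000e-01  3.834750e+02]
 [-1.000000e+00  1.200000e-02 -2.000000e-03  1.685700e+01]
 [ 1.000000e-03 -1.120000e-01 -9.940000e-01  1.380293e+03]
 [ 0.000000e+00  0.000000e+00  0.000000e+00  1.000000e+00]]
[[381.   0. 254.]
 [  0. 381. 201.]
 [  0.   0.   1.]] [[-8.090000e-01  5.060000e-01 -3.000000e-01  8.715880e+02]
 [ 5.880000e-01  6.890000e-01 -4.230000e-01  5.057960e+02]
 [-8.000000e-03 -5.190000e-01 -8.550000e-01  1.103597e+03]
 [ 0.000000e+00  0.000000e+00  0.000000e+00  1.000000e+00]]
{'t': 0.1, 'q': array([ 1.09997958e+00,  3.42638580e-01,  1.52488870e+00,  2.53129799e-05,
        1.27541179e+00, -1.45973529e-01]), 'joint_velocities': array([ 0.00098104, -0.00212666, -0.00338735, -0.00213001,  0.00018016,
       -0.00150314]), 'tau': array([ 1.92431864e-03, -4.34450090e+01, -2.46489716e+01, -6.02146156e-05,
        4.64882745e-03, -3.84933378e-05]), 'tcp_pos': array([167.35955917, 497.2464502 , 230.71441431]), 'eef_rot': array([-3.14026408e+00, -2.19793085e-04,  2.81674190e+00]), 'wrist_force': array([-0.47282658, -0.01119455,  0.09105487]), 'torque': array([ 0.00507511, -0.01157507, -0.03394353]), 'grip_force': 0.0, 'grip_width': 85.68438442008704}
```

View pics/top.png

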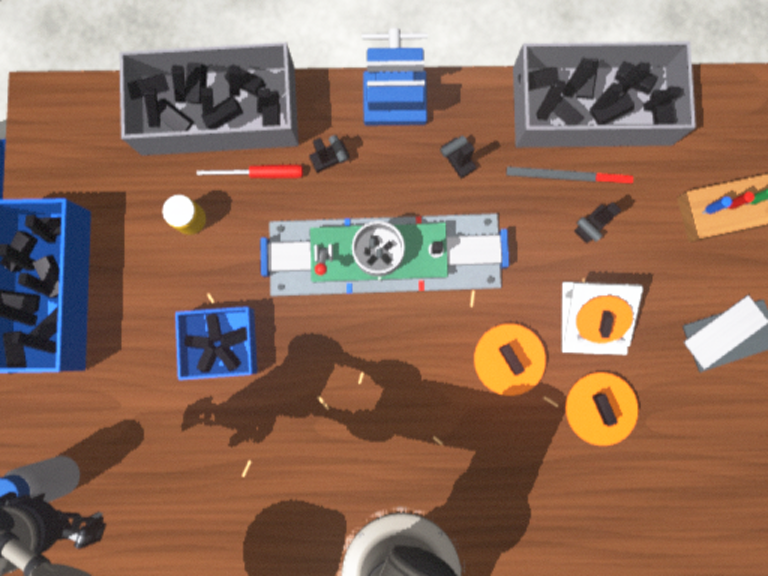

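View pics/scene.png

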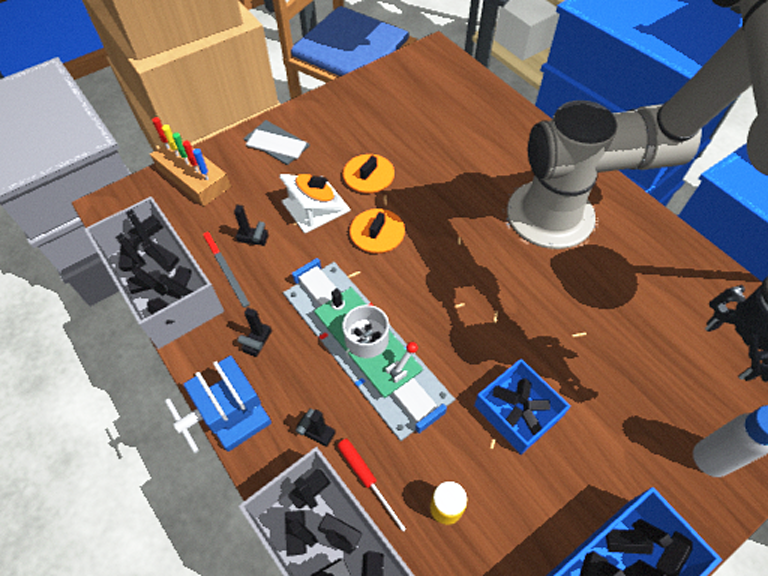

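The top view shows the rail at (385,255), with red marks at (421,285)/(418,218), blue marks at (349,288)/(348,222) and the knob at (321,268). 
Lid candidates are the tilted one on the white rest at (605,318), and flat ones on the bench at (510,358) and (602,408). The flat ones look larger, so I choose the one on the rest. For the lever, the red knob at (321,268) is the target; the red screwdriver and file handles are not. I'll check both in a close crop.

```bash
python3 - <<'E'
from h import *
import pickle
a,b=pickle.load(open("f0.pkl","rb"))
A=a["pixels"][135:205,170:345,::-1];B=a["pixels"][180:255,365:435,::-1]
A=cv2.resize(A,None,fx=4.5,fy=4.5,interpolation=cv2.INTER_CUBIC)
cv2.imwrite("pics/rail.png",A)
C=b["pixels"][105:180,180:275,::-1]
x=cv2.resize(B,(420,450),interpolation=cv2.INTER_CUBIC);y=cv2.resize(C,(375,296),interpolation=cv2.INTER_CUBIC)
o=np.zeros((450,795,3),np.uint8);o[:,:420]=x;o[:296,420:]=y
cv2.imwrite("pics/lid.png",o)
E
```

```text
(no output)
```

View pics/rail.png

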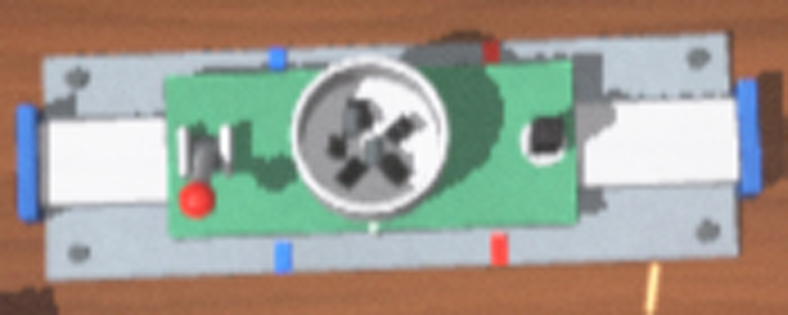

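View pics/lid.png

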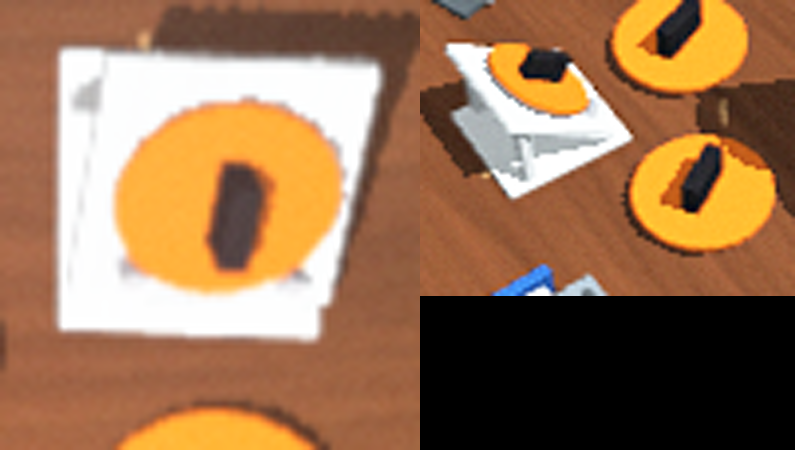

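The crops show the rail (knob at crop (197,200), index line at (373,228), red marks at (490,50)/(500,248), post at (547,133)). They also show the tilted smaller lid on the white rest, with its pegs towards the robot and the bar pointing up the slope.

```bash
cat > m.py <<'E'
from h import *
import pickle
from scipy.optimize import least_squares
a,b=pickle.load(open("f0.pkl","rb"))
c=lambda U,V:((U+.5)/4.5-.5+170,(V+.5)/4.5-.5+135)
P={"knob":(197,200,115),"idx":(373,228,42),"blue1":(277,58,8),"blue2":(283,257,8),"red1":(490,50,8),"red2":(500,248,8),"post":(547,133,94),"c1":(43,60,8),"c2":(728,35,8),"c3":(738,253,8),"c4":(48,280,8),"cup":(370,137,104)}
W={k:ray(a,*c(u,v),z) for k,(u,v,z) in P.items()}
for k in W:print(k,np.round(W[k],1))
m=sum(W[k] for k in("c1","c2","c3","c4"))/4;d=(W["c1"]-W["c2"]+W["c4"]-W["c3"])/2
yaw=np.arctan2(-d[0],d[1]);print("rail",m,yaw,np.linalg.norm(d),np.linalg.norm(W["c1"]-W["c4"]))
Rz=np.array([[np.cos(yaw),-np.sin(yaw)],[np.sin(yaw),np.cos(yaw)]])
for k in W:print(k,np.round(Rz.T@(W[k]-m)[:2],1))
# scene-camera check of red objects (knob)
def blobs(f,lo,hi):
    h=cv2.cvtColor(np.ascontiguousarray(f["pixels"]),cv2.COLOR_RGB2HSV)
    M=cv2.inRange(h,lo,hi);return M,cv2.connectedComponentsWithStats(M)
M,(n,l,s,ce)=blobs(b,(0,150,100),(5,255,255))
for i in range(1,n):
    if s[i,4]>12:print("red scene",ce[i],s[i,4])
print("knob proj",proj(b,[W["knob"]]),"corners",proj(b,[W[k] for k in("c1","c2","c3","c4")])*1.5)
# lid
hulls=[]
for f,pt in((a,(403,212)),(b,(211,124))):
    M,(n,l,s,ce)=blobs(f,(8,150,120),(24,255,255))
    for i in range(1,n):
        if s[i,4]>40:print("orange",np.round(ce[i]),s[i,4])
    i=min((j for j in range(1,n) if s[j,4]>200),key=lambda j:np.hypot(*(ce[j]-pt)))
    pts=np.argwhere(l==i)[:,::-1].astype(np.float32)
    hulls.append(cv2.convexHull(pts)[:,0])
t=np.linspace(0,2*np.pi,90,endpoint=False)
def T(p):return R.from_euler("ZY",[p[3],-np.radians(35)]),np.array(p[:3])
def res(p):
    r,o=T(p);L=np.vstack([np.c_[p[4]*np.cos(t),p[4]*np.sin(t),0*t+z] for z in(0,4)])
    out=[]
    for f,h in((a,hulls[0]),(b,hulls[1])):
        H=cv2.convexHull(proj(f,r.apply(L)+o).astype(np.float32))
        out+=[-cv2.pointPolygonTest(H,(float(x),float(y)),True)-.5*-1 for x,y in h]
    return out
s=least_squares(res,[470,-400,70,0,50],x_scale=[10,10,10,.2,3],diff_step=1e-3,loss="soft_l1")
print("lid",np.round(s.x,3),np.std(s.fun),np.mean(s.fun))
r,o=T(s.x)
print("bar ends proj top*6crop",(proj(a,r.apply([[22,0,30],[-22,0,30],[0,7,30],[0,-7,30]])+o)-[365,180])*6)
E
python3 m.py
```

```text
knob [540.4 133.3 115. ]
idx [531.   33.1  42. ]
blue1 [642.9  92.7   8. ]
blue2 [517.3  89.7   8. ]
red1 [646.4 -41.2   8. ]
red2 [521.2 -45.4   8. ]
post [580.1 -70.2  94. ]
c1 [643.4 239.7   8. ]
c2 [ 654.2 -191.1    8. ]
c3 [ 516.3 -193.4    8. ]
c4 [504.7 235.7   8. ]
cup [577.5  33.5 104. ]
rail [579.65028865  22.70572275   8.        ] 0.025965044213818973 430.13589639402664 138.79051072516393
knob [-36.4 111.5]
idx [-48.4  11.6]
blue1 [65.1 68.3]
blue2 [-60.6  68.6]
red1 [ 65.1 -65.7]
red2 [-60.2 -66.6]
post [ -2.  -92.9]
c1 [ 69.4 215.2]
c2 [  68.9 -215.7]
c3 [ -68.9 -214.4]
c4 [-69.4 214.9]
cup [-1.9 10.9]
red scene [105.74626866  85.62686567] 67
red scene [125.98305085 100.91525424] 59
red scene [140.36619718 161.30985915] 71
red scene [215.         223.61538462] 13
red scene [274.39534884 231.06976744] 43
red scene [237.32063492 308.04126984] 315
knob proj [[273.78283717 231.14042115]] corners [[400.08258054 438.6469097 ]
 [281.95802644 291.14853592]
 [332.11794005 260.98988866]
 [453.49926485 397.59983302]]
orange [469. 104.] 3184
orange [53. 96.] 5317
orange [401. 104.] 91
orange [178. 106.] 148
orange [179. 120.] 79
orange [407. 126.] 158
orange [493. 127.] 56
orange [124. 151.] 117
orange [494. 176.] 990
orange [ 87. 161.] 42
orange [477. 171.] 58
orange [402. 212.] 776
orange [418. 306.] 18553
orange [144. 322.] 12229
orange [234. 261.] 501
orange [ 11. 258.] 183
orange [ 47. 269.] 49
orange [ 38. 277.] 86
orange [ 24. 300.] 66
orange [285. 334.] 45
orange [299. 211.] 62239
orange [433. 153.] 3363
orange [315. 204.] 505
lid [  503.064  -696.169 -1074.713    -2.327    96.787] 118.45537622173389 91.55055048112288
bar ends proj top*6crop [[234.95088001 199.77397218]
 [193.01284538 171.88979145]
 [219.41788248 179.49432146]
 [208.30361707 192.01313599]]
```

Rail and scene agree well: centre (579.6, 22.7), yaw 0.026, index +11.5, red −66. The lid's orange mask picked up wood, so I'll tighten it.

```bash
sed -i 's/(8,150,120),(24,255,255)/(10,170,215),(24,255,255)/; s/x_scale=\[10,10,10,.2,3\],diff_step=1e-3/x_scale=[10,10,10,.2,3],diff_step=[1e-3,1e-3,1e-2,1e-2,1e-2]/; s/\[470,-400,70,0,50\]/[450,-390,75,.02,50]/' m.py; python3 m.py | sed -n '/orange/,$p'
python3 - <<'E'
from h import *
import pickle
a,b=pickle.load(open("f0.pkl","rb"))
for u,v in((100,105),(103,265)):pass
for U,V in((240,100),(240,268),(60,50),(322,338),(236,162),(240,170),(230,268)):print(ray(a,365+U/6,180+V/6,70).round())
s=get_state();print(s["tcp_pos"],R.from_euler("xyz",s["eef_rot"]).as_matrix().round(3))
E
```

```text
orange [402. 212.] 723
orange [338. 238.] 1470
orange [400. 273.] 1567
orange [246. 116.] 557
orange [209. 125.] 216
orange [251. 155.] 645
lid [ 4.51160e+02 -3.66438e+02  6.45550e+01 -8.90000e-02  4.83770e+01] 0.2981745705598156 0.03920930949433299
bar ends proj top*6crop [[248.2317399  186.77408935]
 [227.65550552 271.72222385]
 [221.83205918 228.36840756]
 [253.8884765  230.8217259 ]]
[ 492. -374.   70.]
[ 418. -371.   70.]
[ 516. -295.   70.]
[ 387. -406.   70.]
[ 465. -371.   70.]
[ 461. -373.   70.]
[ 418. -366.   70.]
[167.35955917 497.2464502  230.71441431] [[-0.948  0.319 -0.001]
 [ 0.319  0.948 -0.001]
 [ 0.    -0.001 -1.   ]]
```

Lid found at (451, −366.5, 64.5), yaw −0.09. Its bar prediction matches the image, and its diameter of about 100 mm compares with about 125 for the flat ones. First I turn the tool in line with the rail, then go towards the knob at (539, 133, 115).

Emit:
move_arm(series=[[[0,0,0],[0,0,-1]],[[0,0,0],[0,0,-1]],[[0,0,0],[0,0,-1]],[[0,0,0],[0,0,-1]],[[-0.7,-0.72,0],[0,0,0]],[[-0.7,-0.72,0],[0,0,0]],[[-0.7,-0.72,0],[0,0,0]],[[-0.7,-0.72,0],[0,0,0]],[[-0.7,-0.72,0],[0,0,0]],[[-0.7,-0.72,0],[0,0,0]]], claw=50)

```text
t: 0.93
tcp_pos: [297.2, 369.8, 231.0]
eef_rot: [-3.141, -0.0, -3.117]
wrist_force: [0.4, 0.9, -0.3]
grip_width: 50.0
grip_force: 0.0
```

Emit:
move_arm(series=[[[-0.7,-0.72,0],[0,0,0]],[[-0.7,-0.72,0],[0,0,0]],[[-0.7,-0.72,0],[0,0,0]],[[-0.7,-0.72,0],[0,0,0]],[[-0.7,-0.72,0],[0,0,0]],[[-0.7,-0.72,0],[0,0,0]],[[-0.7,-0.72,0],[0,0,0]],[[-0.7,-0.72,0],[0,0,0]],[[0,0,0],[0,0,0]],[[0,0,0],[0,0,0]]])

```text
t: 1.77
tcp_pos: [469.2, 201.3, 230.7]
eef_rot: [-3.142, -0.001, -3.12]
wrist_force: [0.3, 0.0, 0.2]
grip_width: 49.8
grip_force: 0.0
```

Emit:
move_arm(series=[[[-0.57,-0.58,0],[0,0,0]],[[-0.57,-0.58,0],[0,0,0]],[[-0.57,-0.58,0.5],[0,0,0]],[[-0.57,-0.58,0.5],[0,0,0]],[[0,0,0.5],[0,0,0]],[[0,0,0.5],[0,0,0]],[[0,0,0.5],[0,0,0]],[[0,0,0],[0,0,0]],[[0,0,0],[0,0,0]]])

```text
t: 2.52
tcp_pos: [537.8, 135.4, 155.9]
eef_rot: [3.141, -0.002, -3.116]
wrist_force: [0.2, -0.0, -0.0]
grip_width: 50.0
grip_force: 0.0
```

```bash
python3 - <<'E'
from h import *
a=grab_frame("top");b=grab_frame("scene")
x=cv2.resize(a["pixels"][130:210,170:300,::-1],(520,320));y=cv2.resize(b["pixels"][170:280,200:330,::-1],(378,320))
o=np.hstack([x,y]);cv2.imwrite("pics/k1.png",cv2.resize(o,(798,284)))
print(get_state()["tcp_pos"])
E
```

```text
[538.9774444  135.25360208 157.33134048]
```

View pics/k1.png

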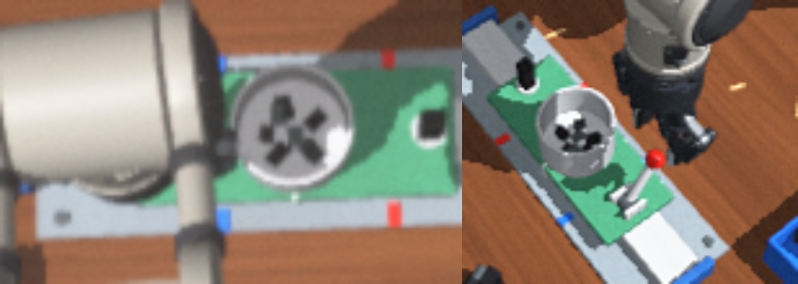

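The gripper hovers over the knob (scene crop (655,158)) and the fingers are placed plausibly on either side. I go down and close.

Emit:
move_arm(series=[[[0,-0.07,0.5],[0,0,0]],[[0,0,0.5],[0,0,0]],[[0,0,0.5],[0,0,0]],[[0,0,0.43],[0,0,0]],[[0,0,0],[0,0,0]],[[0,0,0],[0,0,0]]])

```text
t: 3.12
tcp_pos: [539.1, 132.7, 99.1]
eef_rot: [3.141, 0.0, -3.117]
wrist_force: [0.1, -0.6, 0.6]
grip_width: 49.8
grip_force: 0.0
```

Emit:
move_arm(series=[[[0,0,0],[0,0,0]],[[0,0,0],[0,0,0]],[[0,0,0],[0,0,0]],[[0,0,0],[0,0,0]],[[0,0,0],[0,0,0]],[[0,0,0],[0,0,0]],[[0,0,0],[0,0,0]],[[0,0,0],[0,0,0]]], claw=10, newtons=50)

```text
t: 3.78
tcp_pos: [539.5, 133.0, 99.9]
eef_rot: [3.141, 0.002, -3.117]
wrist_force: [-1.6, 3.7, 6.3]
grip_width: 19.3
grip_force: 48.6
```

Emit:
move_arm(series=[[[-0.28,0,-0.14],[0,0,0]],[[-0.3,0,-0.1],[0,0,0]],[[-0.31,0,-0.065],[0,0,0]],[[-0.31,0,-0.025],[0,0,0]],[[-0.31,0,0.015],[0,0,0]],[[-0.31,0,0.05],[0,0,0]],[[-0.3,0,0.09],[0,0,0]],[[-0.29,0,0.13],[0,0,0]],[[-0.27,0,0.16],[0,0,0]],[[-0.25,0,0.2],[0,0,0]]])

```text
t: 4.62
tcp_pos: [627.6, 134.5, 88.9]
eef_rot: [3.142, 0.001, -3.117]
wrist_force: [-1.4, -0.1, -0.1]
grip_width: 9.8
grip_force: 0.0
```

Emit:
move_arm(series=[[[-0.08,0,0.08],[0,0,0]],[[0,0,0],[0,0,0]],[[0,0,0],[0,0,0]]])

```text
t: 4.87
tcp_pos: [628.8, 134.5, 86.1]
eef_rot: [-3.142, -0.001, -3.117]
wrist_force: [-0.6, 0.2, 0.5]
grip_width: 9.8
grip_force: 0.0
```

```bash
python3 - <<'E'
from h import *
a=grab_frame("top");b=grab_frame("scene")
M=cv2.inRange(cv2.cvtColor(b["pixels"],cv2.COLOR_RGB2HSV),(0,150,100),(5,255,255))
n,l,s,c=cv2.connectedComponentsWithStats(M)
for i in range(1,n):
    if s[i,4]>3:print(c[i].round(1),s[i,4])
for t in(-30,30,35,40,44.5):
    t=np.radians(t);q=R.from_euler("z",.026).apply([75*np.sin(t),111.5,50+75*np.cos(t)])+[579.65,22.7,0];print(np.degrees(t),q.round(),proj(b,q).round(1))
E
```

```text
[105.8  85.5] 64
[126.  100.7] 55
[140.3 161.3] 69
[215.3 223.6] 15
[268.9 233.9] 35
[237.3 307.9] 317
-29.999999999999996 [539. 133. 115.] [[274.1 230.9]]
29.999999999999996 [614. 135. 115.] [[253.5 245.5]]
35.0 [620. 135. 111.] [[252.  247.1]]
40.0 [625. 135. 107.] [[250.5 248.7]]
44.5 [629. 136. 103.] [[249.3 250.1]]
```

The knob slipped out after about 15°. I'll push it with the nearly shut fingers from behind instead.

Emit:
move_arm(series=[[[0,0,-1],[0,0,0]],[[0,0,-1],[0,0,0]],[[0.5,-0.03,-0.5],[0,0,0]],[[1,0,0],[0,0,0]],[[1,0,0],[0,0,0]],[[1,0,0],[0,0,0]],[[0,0,0.6],[0,0,0]],[[0,0,0.8],[0,0,0]],[[0,0,0.7],[0,0,0]],[[0,0,0],[0,0,0]]])

```text
t: 5.8
tcp_pos: [521.5, 130.9, 95.7]
eef_rot: [-3.141, -0.006, -3.117]
wrist_force: [-0.9, -0.3, 0.5]
grip_width: 10.3
grip_force: 0.0
```

Emit:
move_arm(series=[[[-0.3,0,0],[0,0,0]],[[-0.3,0,0],[0,0,0]],[[-0.3,0,0],[0,0,0]],[[-0.3,0,0],[0,0,0]],[[-0.3,0,0],[0,0,0]],[[-0.3,0,0],[0,0,0]]])

```text
t: 6.3
tcp_pos: [578.6, 132.7, 100.0]
eef_rot: [3.141, 0.001, -3.117]
wrist_force: [-1.2, 0.4, -1.0]
grip_width: 10.4
grip_force: 0.7
```

Emit:
move_arm(series=[[[-0.2,0,0],[0,0,0]],[[-0.2,0,0],[0,0,0]],[[-0.15,0,0],[0,0,0]],[[-0.1,0,0],[0,0,0]],[[-0.1,0,0],[0,0,0]],[[0,0,0],[0,0,0]]])

```text
t: 6.8
tcp_pos: [601.2, 132.9, 98.7]
eef_rot: [3.141, 0.001, -3.117]
wrist_force: [-0.7, 0.5, -0.7]
grip_width: 10.0
grip_force: 0.3
```

```bash
cat > k.py <<'E'
from h import *
b=grab_frame("scene")
M=cv2.inRange(cv2.cvtColor(b["pixels"],cv2.COLOR_RGB2HSV),(0,150,100),(5,255,255))
n,l,s,c=cv2.connectedComponentsWithStats(M)
for i in range(1,n):
    if s[i,4]>3 and 210<c[i][0]<300:print(c[i].round(1),s[i,4])
print(get_state()["wrist_force"].round(1))
E
python3 k.py
```

```text
[215.4 223.6] 14
[251.1 248.1] 43
[237.3 308. ] 315
[-0.2 -0.8  0.9]
```

Emit:
move_arm(series=[[[-0.1,0,0],[0,0,0]],[[-0.1,0,0],[0,0,0]],[[-0.1,0,0],[0,0,0]],[[0,0,0],[0,0,0]]])

```text
t: 7.18
tcp_pos: [609.2, 133.2, 98.1]
eef_rot: [-3.142, -0.002, -3.117]
wrist_force: [-3.7, 1.3, 0.0]
grip_width: 10.1
grip_force: 1.8
```

```bash
python3 k.py
```

```text
[215.2 223.7] 13
[249.4 250.2] 39
[237.3 308. ] 317
[-3.7  0.2 -0. ]
```

The lever is fully released: the knob at (249.4,250.2) matches the predicted 1.3 rad. Next is the grip post.

Emit:
move_arm(series=[[[0.2,0,-0.5],[0,0,0]],[[0.1,0,-1],[0,0,0]],[[0.1,-0.77,-0.4],[0,0,0]],[[0.1,-1,0],[0,0,0]],[[0.1,-1,0],[0,0,0]],[[0.1,-1,0],[0,0,0]],[[0.1,-1,0],[0,0,0]],[[0.1,-1,0],[0,0,0]],[[0.1,-1,0],[0,0,0]],[[0.1,0,0],[0,0,0]]], claw=50)

```text
t: 8.07
tcp_pos: [582.4, -76.2, 156.1]
eef_rot: [-3.139, 0.003, -3.122]
wrist_force: [-0.3, 0.1, 0.1]
grip_width: 49.9
grip_force: 0.0
```

Emit:
move_arm(series=[[[0,0,0],[0,0,0]],[[0,0,0],[0,0,0]]])

```text
t: 8.23
tcp_pos: [581.9, -70.5, 155.8]
eef_rot: [3.142, 0.001, -3.118]
wrist_force: [-0.1, -0.2, -0.2]
grip_width: 49.8
grip_force: 0.0
```

Over the post at (581.9, −70.5). I go down 88 mm and pinch.

Emit:
move_arm(series=[[[0,0,0.7],[0,0,0]],[[0,0,0.7],[0,0,0]],[[0,0,0.7],[0,0,0]],[[0,0,0.5],[0,0,0]],[[0,0,0.3],[0,0,0]],[[0,0,0],[0,0,0]],[[0,0,0],[0,0,0]]])

```text
t: 8.82
tcp_pos: [582.0, -69.8, 68.8]
eef_rot: [3.142, 0.0, -3.116]
wrist_force: [1.5, -0.1, 0.1]
grip_width: 49.8
grip_force: 0.0
```

Emit:
move_arm(series=[[[0,0,0],[0,0,0]],[[0,0,0],[0,0,0]],[[0,0,0],[0,0,0]],[[0,0,0],[0,0,0]],[[0,0,0],[0,0,0]],[[0,0,0],[0,0,0]],[[0,0,0],[0,0,0]]], claw=10, newtons=40)

```text
t: 9.4
tcp_pos: [582.4, -70.8, 69.9]
eef_rot: [-3.141, 0.002, -3.117]
wrist_force: [-0.8, 0.5, 5.9]
grip_width: 17.0
grip_force: 40.6
```

Emit:
move_arm(series=[[[0,-0.32,0],[0,0,0]],[[0,-0.32,0],[0,0,0]],[[0,-0.32,0],[0,0,0]],[[0,-0.32,0],[0,0,0]],[[0,-0.32,0],[0,0,0]],[[0,-0.32,0],[0,0,0]],[[0,-0.32,0],[0,0,0]],[[0,-0.32,0],[0,0,0]],[[0,0,0],[0,0,0]],[[0,0,0],[0,0,0]]])

```text
t: 10.23
tcp_pos: [584.2, -148.9, 69.9]
eef_rot: [-3.14, 0.002, -3.118]
wrist_force: [0.0, -2.8, 5.1]
grip_width: 16.9
grip_force: 40.5
```

```bash
python3 k.py; python3 - <<'E'
from h import *
a=grab_frame("top")
x=a["pixels"][155:205,240:310,::-1]
cv2.imwrite("pics/i1.png",cv2.resize(x,(770,550),interpolation=cv2.INTER_CUBIC))
E
```

```text
[246.6 203.1] 7
[214.8 223.7] 14
[233.5 230.9] 37
[237.3 308. ] 317
[-1.3 -2.5  5.4]
```

View pics/i1.png

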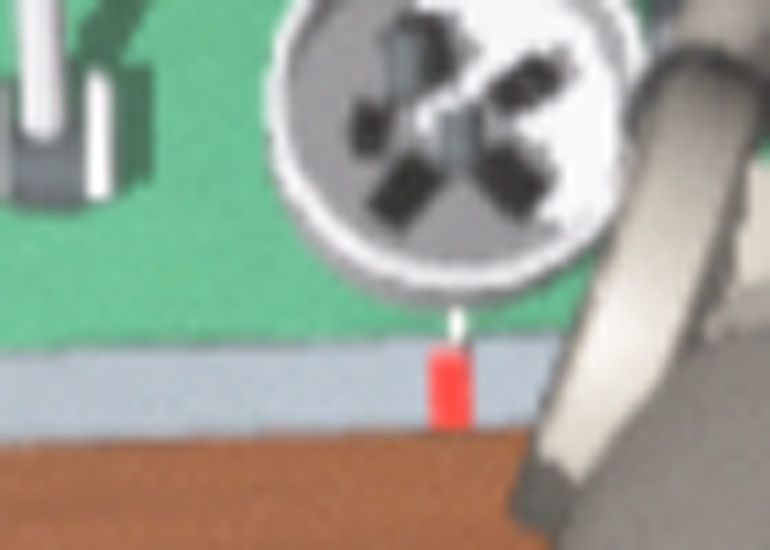

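The white line at crop (457,326) sits almost over the red mark at (451,388). I'll measure the difference in the rail frame.

```bash
python3 - <<'E'
from h import *
a=grab_frame("top")
p=a["pixels"][155:205,240:310].astype(float)
m=np.array([579.65,22.7])
def rail(u,v,z):
    w=ray(a,u,v,z)[:2]-m;return R.from_euler("z",-.026).apply([*w,0])[:2].round(2)
red=(p[...,0]>180)&(p[...,1]<140)&(p[...,2]<140)&(np.arange(50)[:,None]>28); red[:, :36]=0;red[:,46:]=0
wr=(p[...,0]-110).clip(0)*red;ys,xs=np.mgrid[:50,:70]
print("red",xs[red].mean()+240,ys[red].mean()+155,rail(xs[red].mean()+240,ys[red].mean()+155,8))
for y in(28,29,30):
    w=(p[y,36:48,0]-120).clip(0);u=(w*np.arange(36,48)).sum()/w.sum()+240
    print(y,p[y,36:48,0],u,[rail(u,y+155,z) for z in(44,40)])
E
```

```text
red 280.55555555555554 190.11111111111111 [-61.23 -66.04]
28 [114. 127. 127. 126. 146. 225. 149. 121. 115. 106. 108. 107.] 280.69060773480663 [array([-45.29, -65.53]), array([-44.84, -65.73])]
29 [106. 107. 107. 108. 146. 250. 165. 110. 105. 113. 111. 103.] 281.09452736318406 [array([-48.08, -66.52]), array([-47.63, -66.71])]
30 [139. 140. 136. 143. 160. 229. 150. 136. 138. 143. 143. 141.] 281.39106145251395 [array([-50.85, -67.21]), array([-50.42, -67.4 ])]
```

Centred within about 0.7 mm. I release the post, go up, and cross over to the far side of the knob at (631, 58).

Emit:
move_arm(series=[[[0,0,0],[0,0,0]],[[0,0,0],[0,0,0]],[[0,0,0],[0,0,0]],[[0,0,0],[0,0,0]],[[0,0,-0.5],[0,0,0]],[[0,0,-0.9],[0,0,0]],[[0,0,-0.9],[0,0,0]],[[0,0,-0.7],[0,0,0]]], claw=40)

```text
t: 11.05
tcp_pos: [583.8, -147.3, 160.3]
eef_rot: [-3.141, 0.001, -3.117]
wrist_force: [0.4, -0.7, 0.5]
grip_width: 39.6
grip_force: 0.0
```

Emit:
move_arm(series=[[[-0.35,0.85,0],[0,0,0]],[[-0.35,0.85,0],[0,0,0]],[[-0.35,0.85,0],[0,0,0]],[[-0.35,0.85,0],[0,0,0]],[[-0.35,0.85,0],[0,0,0]],[[-0.35,0.85,0],[0,0,0]],[[-0.35,0.85,0],[0,0,0]],[[-0.35,0.88,0],[0,0,0]],[[0,0,0],[0,0,0]],[[0,0,0],[0,0,0]]], claw=10)

```text
t: 11.88
tcp_pos: [662.4, 61.1, 157.9]
eef_rot: [3.142, -0.001, -3.114]
wrist_force: [-0.3, -0.3, 0.1]
grip_width: 9.9
grip_force: 0.0
```

Emit:
move_arm(series=[[[0,-0.08,0.7],[0,0,0]],[[0,0,0.7],[0,0,0]],[[0,0,0.66],[0,0,0]],[[0,0,0],[0,0,0]],[[0.3,0,0],[0,0,0]],[[0.3,0,0],[0,0,0]],[[0.3,0,0],[0,0,0]],[[0.3,0,0],[0,0,0]],[[0.3,0,0],[0,0,0]],[[0.3,0,0],[0,0,0]]])

```text
t: 12.72
tcp_pos: [610.5, 55.0, 99.9]
eef_rot: [-3.141, 0.007, -3.118]
wrist_force: [1.2, 0.2, 1.0]
grip_width: 10.0
grip_force: 1.1
```

Emit:
move_arm(series=[[[0.2,0,0],[0,0,0]],[[0.2,0,0],[0,0,0]],[[0.2,0,0],[0,0,0]],[[0.2,0,0],[0,0,0]],[[0,0,0],[0,0,0]]])

```text
t: 13.13
tcp_pos: [583.6, 54.9, 96.8]
eef_rot: [-3.141, -0.001, -3.117]
wrist_force: [0.7, 0.3, -0.1]
grip_width: 9.9
grip_force: 0.1
```

```bash
python3 k.py; python3 - <<'E'
from h import *
b=grab_frame("scene")
for t in(-30,-25,-20,-10,0,44.5):
    r=np.radians(t);q=R.from_euler("z",.026).apply([75*np.sin(r),34,50+75*np.cos(r)])+[579.65,22.7,0];print(t,proj(b,q).round(1))
E
```

```text
[215.  223.6] 13
[237.3 308. ] 316
[ 0.3 -0.6  0.8]
-30 [[257.7 212.5]]
-25 [[256.1 213. ]]
-20 [[254.5 213.7]]
-10 [[251.1 215.4]]
0 [[247.5 217.6]]
44.5 [[233.4 230.8]]
```

Emit:
move_arm(series=[[[0.15,0,0],[0,0,0]],[[0.15,0,0],[0,0,0]],[[0.1,0,0],[0,0,0]],[[0,0,0],[0,0,0]]])

```text
t: 13.57
tcp_pos: [573.0, 54.6, 96.5]
eef_rot: [-3.141, 0.002, -3.117]
wrist_force: [3.9, -1.8, -4.2]
grip_width: 10.3
grip_force: 3.5
```

```bash
python3 k.py
```

```text
[215.5 223.5] 12
[237.3 308. ] 315
[ 5.  -1.6 -4.5]
```

Emit:
move_arm(series=[[[0.1,0,0],[0,0,0]],[[0.1,0,0],[0,0,0]],[[0,0,0],[0,0,0]]])

```text
t: 13.87
tcp_pos: [567.4, 54.4, 96.5]
eef_rot: [-3.141, 0.002, -3.117]
wrist_force: [6.5, -1.5, -6.1]
grip_width: 10.3
grip_force: 8.5
```

Emit:
move_arm(series=[[[0.1,0,0],[0,0,0]],[[0.1,0,0],[0,0,0]],[[0,0,0],[0,0,0]]])

```text
t: 14.12
tcp_pos: [561.7, 54.2, 95.9]
eef_rot: [-3.141, 0.003, -3.117]
wrist_force: [8.6, -1.9, -11.0]
grip_width: 10.5
grip_force: 14.6
```

```bash
python3 k.py
```

```text
[215.  223.6] 13
[237.3 308. ] 316
[  8.9  -1.5 -10.1]
```

Emit:
move_arm(series=[[[0.1,0,0],[0,0,0]],[[0,0,0],[0,0,0]]])

```text
t: 14.33
tcp_pos: [560.8, 54.2, 96.3]
eef_rot: [-3.141, 0.008, -3.118]
wrist_force: [15.9, -1.2, -14.9]
grip_width: 10.3
grip_force: 20.2
```

Emit:
move_arm(series=[[[0.1,0,0],[0,0,0]],[[0,0,0],[0,0,0]]])

```text
t: 14.5
tcp_pos: [560.5, 54.1, 96.4]
eef_rot: [-3.141, 0.014, -3.118]
wrist_force: [24.8, 0.7, -21.3]
grip_width: 9.9
grip_force: 21.6
```

```bash
python3 k.py
```

```text
[214.9 223.7] 15
[237.3 308. ] 318
[ 24.8  -0.  -20.6]
```

The end stop is reached (force rises without motion). I back off, go up, and verify.

Emit:
move_arm(series=[[[-0.6,0,0],[0,0,0]],[[0,0,-0.8],[0,0,0]],[[0,0,-1],[0,0,0]],[[0,-0.8,-1],[0,0,0]],[[0.2,-1,-0.5],[0,0,0]],[[0.2,-1,0],[0,0,0]],[[0.2,-1,0],[0,0,0]],[[0.2,-1,0],[0,0,0]],[[0.2,-1,0],[0,0,0]],[[0.2,-1,0],[0,0,0]]], claw=50)

```text
t: 15.38
tcp_pos: [540.3, -150.8, 195.5]
eef_rot: [3.141, -0.002, -3.117]
wrist_force: [0.6, -0.6, -0.1]
grip_width: 50.2
grip_force: 0.0
```

```bash
python3 k.py; cat > l.py <<'E'
from h import *
lid_o=np.array([451.2,-366.4,64.6]);lid_yaw=-.089
def goal(o,yaw,tilt,h):
    L=R.from_euler("ZY",[yaw,-tilt]);
    T=L*R.from_matrix(np.diag([-1,1,-1]).astype(float))
    return o+L.apply([0,0,h]),T
def delta(p,T):
    s=get_state();C=R.from_euler("xyz",s["eef_rot"])
    print("at",s["tcp_pos"].round(1),"shift/30",(C.inv().apply(p-s["tcp_pos"])/30).round(2),"world",(p-s["tcp_pos"]).round(1),"turn/5",(np.degrees((C.inv()*T).as_rotvec())/5).round(2))
E
python3 - <<'E'
from l import *
delta(*goal(lid_o,lid_yaw,np.radians(35),100))
E
sed -i 's/a,b=pickle.*/a,b=pickle.load(open("f0.pkl","rb"))/; s/p\[4\]\*/50*/g; s/\[450,-390,75,.02,50\]/[450,-390,75,.02,50]/' m.py; python3 m.py|grep lid
```

```text
[246.6 203.1] 7
[257.7 212. ] 39
[214.9 223.7] 14
[237.2 307.9] 317
[-0.5 -5.1  0.5]
at [ 539.7 -156.1  195.4] shift/30 [ 5.   -6.73  1.65] world [-145.6 -205.2  -48.9] turn/5 [ 0.36 -7.01  1.23]
lid [ 4.51020e+02 -3.67054e+02  6.25120e+01 -9.00000e-03  5.00000e+01] 0.4347581520335051 -0.28317234850665474
```

The knob at (257.7,212.0) is where the model puts the clamped lever. I refine the lid's yaw using the bar outline too.

```bash
cat > n.py <<'E'
from h import *
import pickle,io,contextlib
from scipy.optimize import least_squares
a,b=pickle.load(open("f0.pkl","rb"))
with contextlib.redirect_stdout(io.StringIO()): import m
bh=[]
for f,c,r in((a,(404,214),16),(b,(212,122),12)):
    M=(f["pixels"].max(2)<95).astype(np.uint8)
    n,l,s,ce=cv2.connectedComponentsWithStats(M)
    i=min((j for j in range(1,n) if s[j,4]>25),key=lambda j:np.hypot(*(ce[j]-c)))
    pts=np.argwhere(l==i)[:,::-1].astype(np.float32);bh.append(cv2.convexHull(pts)[:,0]);print(ce[i],s[i])
box=np.array([[x,y,z] for x in(-22,22) for y in(-7,7) for z in(4,30)],float)
t=m.t;F=np.vstack([np.c_[50*np.cos(t),50*np.sin(t),0*t+z] for z in(0,4)])
def res(p,w=(1,1)):
    L=R.from_euler("ZY",[p[3],-np.radians(35)]);out=[]
    for f,h,k in((a,m.hulls[0],bh[0]),(b,m.hulls[1],bh[1])):
        H=cv2.convexHull(proj(f,L.apply(F)+p[:3]).astype(np.float32))
        out+=[-cv2.pointPolygonTest(H,(float(x),float(y)),True)+.6 for x,y in h]
        H=cv2.convexHull(proj(f,L.apply(box)+p[:3]).astype(np.float32))
        out+=[2*(-cv2.pointPolygonTest(H,(float(x),float(y)),True)+.5) for x,y in k]
    return out
for y0 in(-.1,.1):
    s=least_squares(res,[450,-367,63,y0],x_scale=[10,10,10,.2],diff_step=[1e-3,1e-3,1e-2,5e-2],loss="soft_l1");print(s.x.round(3),s.cost)
for y in np.arange(-.15,.11,.03):
    s=least_squares(lambda p:res([*p,y]),[450,-367,63],diff_step=[1e-3,1e-3,1e-2],loss="soft_l1");print(round(y,2),s.x.round(1),round(s.cost,2))
def yw(p,q):
    d=ray(a,365+p[0]/6,180+p[1]/6,2)-ray(a,365+q[0]/6,180+q[1]/6,2);return np.arctan2(d[1],d[0]),np.linalg.norm(d)
print(yw((60,50),(58,330)),yw((58,330),(320,339)))
E
python3 n.py
```

```text
[403.90697674 215.43023256] [401 208   7  16  86]
[211.32051282 121.06410256] [205 117  14   9  78]
[ 4.50111e+02 -3.66242e+02  6.34820e+01 -6.90000e-02] 23.24776380538594
[ 4.50094e+02 -3.66285e+02  6.33740e+01 -6.70000e-02] 23.253478642234544
-0.15 [ 450.6 -366.3   65.4] 23.13
-0.12 [ 450.7 -366.1   65.3] 23.12
-0.09 [ 450.4 -365.8   64.4] 23.25
-0.06 [ 450.1 -366.2   63.3] 23.29
-0.03 [ 450.3 -366.6   62.9] 23.81
0.0 [ 450.3 -366.6   62.6] 24.17
0.03 [ 450.5 -366.1   62.8] 24.85
0.06 [ 450.5 -366.2   62.4] 25.84
0.09 [ 450.4 -366.2   62.1] 27.32
(np.float64(-0.04560339988292274), np.float64(130.7141858151508)) (np.float64(1.524303236503762), np.float64(121.55181054882615))
```

Lid: (450.2, −366.3, 63.5), yaw −0.05 (the rest's edges agree, and it measures 130 x 121). Tilting the tool.

Emit:
move_arm(series=[[[0,0,0],[0.05,-0.9,0.1]],[[0,0,0],[0.05,-0.9,0.1]],[[0,0,0],[0.05,-0.9,0.1]],[[0,0,0],[0.05,-0.9,0.1]],[[0,0,0],[0.05,-0.9,0.1]],[[0,0,0],[0.05,-0.9,0.1]],[[0,0,0],[0.05,-0.9,0.1]],[[0,0,0],[0,-0.7,0.1]],[[0,0,0],[0,0,0]],[[0,0,0],[0,0,0]]])

```text
t: 16.27
tcp_pos: [540.7, -149.5, 195.3]
eef_rot: [-3.134, 0.609, 3.096]
wrist_force: [0.2, -0.4, 0.3]
grip_width: 50.2
grip_force: 0.0
```

```bash
sed -i 's/^lid_o.*/lid_o=np.array([450.2,-366.3,63.5]);lid_yaw=-.05/' l.py; python3 - <<'E'
from l import *
delta(*goal(lid_o,lid_yaw,np.radians(35),100))
E
```

```text
at [ 540.7 -149.5  195.3] shift/30 [ 4.72 -7.36 -1.21] world [-147.8 -213.9  -49.9] turn/5 [-0.06 -0.02  0.04]
```

Emit:
move_arm(series=[[[0.59,-0.92,-0.15],[0,0,0]],[[0.59,-0.92,-0.15],[0,0,0]],[[0.59,-0.92,-0.15],[0,0,0]],[[0.59,-0.92,-0.15],[0,0,0]],[[0.59,-0.92,-0.15],[0,0,0]],[[0.59,-0.92,-0.15],[0,0,0]],[[0.59,-0.92,-0.15],[0,0,0]],[[0.59,-0.92,-0.15],[0,0,0]],[[0,0,0],[0,0,0]],[[0,0,0],[0,0,0]]])

```text
t: 17.1
tcp_pos: [414.4, -360.9, 176.3]
eef_rot: [3.139, 0.55, 3.065]
wrist_force: [0.4, 0.7, 0.4]
grip_width: 49.9
grip_force: 0.0
```

```bash
python3 - <<'E'
from l import *
delta(*goal(lid_o,lid_yaw,np.radians(35),7))
E
```

```text
at [ 414.4 -360.9  176.3] shift/30 [ 0.95 -0.1   3.6 ] world [  31.8   -5.2 -107. ] turn/5 [-0.14 -0.7  -0.26]
```

```bash
python3 -c "
from h import *;s=get_state();print(s['q'].round(2),s['joint_velocities'].round(3),s['tcp_pos'].round(1),s['eef_rot'].round(3))"
```

```text
[-1.13  0.29  1.92  0.71  0.77 -3.1 ] [ 0.037 -0.015  0.05   0.029 -0.006 -0.02 ] [ 414.4 -360.9  176.3] [3.139 0.55  3.065]
```

Emit:
move_arm(series=[[[0,0,0.1],[0,0,0]],[[0,0,0],[0,0,0]],[[0,0,0],[0,0,0]]])

```text
t: 17.35
tcp_pos: [417.1, -358.0, 173.6]
eef_rot: [3.138, 0.55, 3.067]
wrist_force: [0.8, 0.4, 0.4]
grip_width: 49.8
grip_force: 0.0
```

```bash
python3 - <<'E'
from l import *
s=get_state();print(s['q'].round(2))
delta(*goal(lid_o,lid_yaw,np.radians(35),40))
E
```

```text
[-1.12  0.3   1.92  0.71  0.76 -3.1 ]
at [ 417.1 -358.   173.6] shift/30 [ 1.04 -0.22  2.38] world [ 10.2  -7.1 -77.3] turn/5 [-0.11 -0.7  -0.24]
```

q6 sits at its limit, so I'll use the equivalent half-turned grasp, turning +180° about tool z in place.

Emit:
move_arm(series=[[[0,0,-1],[0,0,1]],[[0,0,0],[0,0,1]],[[0,0,0],[0,0,1]],[[0,0,0],[0,0,1]],[[0,0,0],[0,0,1]],[[0,0,0],[0,0,1]],[[0,0,0],[0,0,1]],[[0,0,0],[0,0,1]],[[0,0,0],[0,0,1]],[[0,0,0],[0,0,1]]])

```text
t: 18.18
tcp_pos: [401.3, -357.2, 199.4]
eef_rot: [2.699, 0.339, 2.114]
wrist_force: [0.6, 0.0, -0.8]
grip_width: 49.9
grip_force: 0.0
```

```bash
sed -i 's/np.diag(\[-1,1,-1\])/np.diag([1,-1,-1])/' l.py; python3 - <<'E'
from l import *
s=get_state();print(s['q'].round(2))
delta(*goal(lid_o,lid_yaw,np.radians(35),100))
E
```

```text
[-1.15  0.24  1.91  0.68  0.83 -2.2 ]
at [ 401.3 -357.2  199.4] shift/30 [ 0.57 -1.04  1.4 ] world [ -8.4  -6.2 -54. ] turn/5 [-0.71  0.5  25.7 ]
```

Emit:
move_arm(series=[[[0,0,0],[0,0,1]],[[0,0,0],[0,0,1]],[[0,0,0],[0,0,1]],[[0,0,0],[0,0,1]],[[0,0,0],[0,0,1]],[[0,0,0],[0,0,1]],[[0,0,0],[0,0,1]],[[0,0,0],[0,0,1]],[[0,0,0],[0,0,1]],[[0,0,0],[0,0,1]]])

```text
t: 19.02
tcp_pos: [401.3, -357.2, 199.4]
eef_rot: [2.599, -0.096, 1.345]
wrist_force: [-0.1, -0.6, -1.1]
grip_width: 50.1
grip_force: 0.0
```

Emit:
move_arm(series=[[[0,0,0],[0,0,1]],[[0,0,0],[0,0,1]],[[0,0,0],[0,0,1]],[[0,0,0],[0,0,1]],[[0,0,0],[0,0,1]],[[0,0,0],[0,0,1]],[[0,0,0],[0,0,1]],[[0,0,0],[0,0,1]],[[0,0,0],[0,0,1]],[[0,0,0],[0,0,1]]])

```text
t: 19.85
tcp_pos: [401.3, -357.3, 199.4]
eef_rot: [2.848, -0.473, 0.517]
wrist_force: [-0.0, 1.0, -0.1]
grip_width: 50.2
grip_force: 0.0
```

Emit:
move_arm(series=[[[0,0,0],[0,0,1]],[[0,0,0],[0,0,1]],[[0,0,0],[0,0,1]],[[0,0,0],[0,0,1]],[[0,0,0],[0,0,1]],[[0,0,0],[0,0,0]],[[0,0,0],[0,0,0]]])

```text
t: 20.43
tcp_pos: [401.2, -357.5, 199.5]
eef_rot: [3.089, -0.549, 0.03]
wrist_force: [0.1, -0.2, -0.7]
grip_width: 50.0
grip_force: 0.0
```

```bash
python3 - <<'E'
from l import *
s=get_state();print(s['q'].round(2))
delta(*goal(lid_o,lid_yaw,np.radians(35),100))
E
```

```text
[-1.15  0.24  1.91  0.68  0.83 -0.02]
at [ 401.2 -357.5  199.5] shift/30 [-1.18  0.11  1.4 ] world [ -8.3  -5.9 -54. ] turn/5 [0.1  0.69 0.79]
```

Correct the orientation and go to 100 mm stand-off.

Emit:
move_arm(series=[[[0,0,0],[0.1,0.69,0.79]],[[-0.4,0.04,0.3],[0,0,0]],[[-0.4,0.04,0.3],[0,0,0]],[[-0.4,0.03,0.3],[0,0,0]],[[0,0,0.3],[0,0,0]],[[0,0,0],[0,0,0]],[[0,0,0],[0,0,0]]])

```text
t: 21.02
tcp_pos: [392.5, -360.9, 149.4]
eef_rot: [-3.14, -0.611, -0.053]
wrist_force: [-0.5, 0.1, 0.3]
grip_width: 49.8
grip_force: 0.0
```

```bash
python3 - <<'E'
from l import *
s=get_state();print(s['q'].round(2))
delta(*goal(lid_o,lid_yaw,np.radians(35),8))
E
```

```text
[-1.21  0.33  2.01  0.88  0.75 -0.24]
at [ 392.5 -360.9  149.4] shift/30 [-0.06  0.09  3.19] world [ 53.1  -5.2 -79.4] turn/5 [-0.   -0.   -0.03]
```

Emit:
move_arm(series=[[[0,0.09,0.5],[0,0,0]],[[0,0,0.5],[0,0,0]],[[0,0,0.5],[0,0,0]],[[0,0,0.5],[0,0,0]],[[0,0,0.3],[0,0,0]],[[0,0,0.2],[0,0,0]],[[0,0,0],[0,0,0]],[[0,0,0],[0,0,0]]])

```text
t: 21.68
tcp_pos: [435.0, -365.9, 88.3]
eef_rot: [-3.14, -0.611, -0.053]
wrist_force: [0.7, -0.1, 0.2]
grip_width: 50.4
grip_force: 0.0
```

```bash
python3 - <<'E'
from l import *
a=grab_frame("top");b=grab_frame("scene")
x=cv2.resize(a["pixels"][170:260,350:450,::-1],(400,360));y=cv2.resize(b["pixels"][80:170,170:270,::-1],(400,360))
cv2.imwrite("pics/g1.png",np.hstack([x,y]))
delta(*goal(lid_o,lid_yaw,np.radians(35),8))
E
```

```text
at [ 434.7 -366.2   88.6] shift/30 [-0.06 -0.02  0.71] world [ 10.9   0.2 -18.6] turn/5 [ 0.02 -0.01 -0.03]
```

View pics/g1.png

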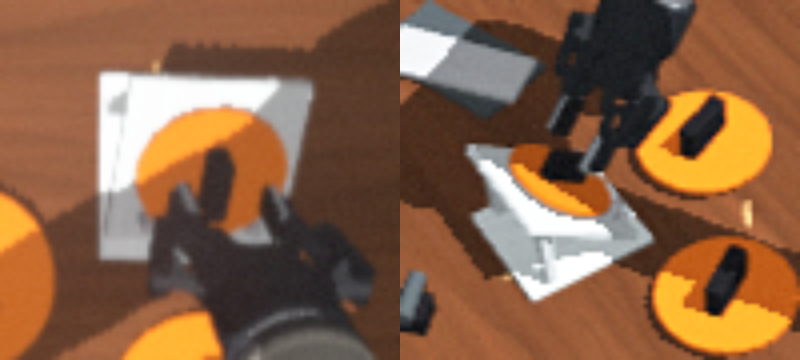

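The fingers straddle the bar (top crop (217,185), fingers at (183,205)/(272,200)). I go in and close.

Emit:
move_arm(series=[[[0,0,0.3],[0,0,0]],[[-0.04,0,0.3],[0,0,0]],[[0,0,0.06],[0,0,0]],[[0,0,0],[0,0,0]],[[0,0,0],[0,0,0]]])

```text
t: 22.2
tcp_pos: [445.1, -366.4, 70.9]
eef_rot: [-3.139, -0.611, -0.054]
wrist_force: [-0.2, -0.3, 0.3]
grip_width: 49.9
grip_force: 0.0
```

Emit:
move_arm(series=[[[0,0,0],[0,0,0]],[[0,0,0],[0,0,0]],[[0,0,0],[0,0,0]],[[0,0,0],[0,0,0]],[[0,0,0],[0,0,0]],[[0,0,0],[0,0,0]],[[0,0,0],[0,0,0]],[[0,0,0],[0,0,0]]], claw=5, newtons=60)

```text
t: 22.87
tcp_pos: [445.2, -366.4, 71.5]
eef_rot: [-3.14, -0.612, -0.054]
wrist_force: [-2.5, 0.7, 5.6]
grip_width: 12.9
grip_force: 59.4
```

Emit:
move_arm(series=[[[0,0,-0.3],[0,0,0]],[[0,0,-0.6],[0,0,0]],[[0,0,-0.8],[0,0,0]],[[0,0,-0.8],[0,0,0]],[[-0.6,0,-0.8],[0,0,0]],[[-0.8,0,-0.6],[0,0,0]],[[-0.8,0,-0.6],[0,0,0]],[[0,0,0],[0,0,0]],[[0,0,0],[0,0,0]]])

```text
t: 23.62
tcp_pos: [312.3, -360.2, 144.0]
eef_rot: [-3.14, -0.61, -0.057]
wrist_force: [0.9, 0.3, -0.8]
grip_width: 12.5
grip_force: 59.0
```

```bash
python3 - <<'E'
from l import *
print(get_state()["grip_width"],get_state()["wrist_force"])
delta(*goal(np.array([581.,-43.3,104]),-.05,0,100))
E
```

```text
12.460264324508744 [ 0.90819131  0.25399442 -0.79715185]
at [ 312.3 -360.2  144. ] shift/30 [  7.98 -11.06   3.15] world [268.7 316.9  60. ] turn/5 [ 0.01 -6.99 -0.08]
```

Emit:
move_arm(series=[[[0.5,0,-0.4],[0,-0.7,0]],[[0.5,0,-0.4],[0,-0.7,0]],[[0.5,0,-0.4],[0,-0.7,0]],[[0,0,-0.4],[0,-0.7,0]],[[0,0,-0.4],[0,-0.7,0]],[[0,0,-0.4],[0,-0.7,0]],[[0,0,0],[0,-0.7,0]],[[0,0,0],[0,-0.7,0]],[[0,0,0],[0,-0.7,0]],[[0,0,0],[0,-0.7,0]]])

```text
t: 24.45
tcp_pos: [321.2, -359.7, 231.5]
eef_rot: [-3.141, 0.002, -0.052]
wrist_force: [-0.4, -0.9, -1.4]
grip_width: 12.5
grip_force: 58.8
```

Emit:
move_arm(series=[[[0,0,0],[0,0,0]],[[0,0,0],[0,0,0]]])

```text
t: 24.62
tcp_pos: [321.5, -359.4, 230.7]
eef_rot: [-3.139, -0.002, -0.05]
wrist_force: [0.3, 0.6, -1.7]
grip_width: 12.7
grip_force: 58.8
```

```bash
python3 - <<'E'
from l import *
s=get_state();print(s["grip_width"],s["q"].round(2))
delta(*goal(np.array([581.,-43.3,104]),-.05,0,100))
E
```

```text
12.706977013228883 [-1.    0.26  1.64  0.    1.24  0.62]
at [ 321.5 -359.4  230.7] shift/30 [  8.1  -10.96   0.93] world [259.5 316.1 -26.7] turn/5 [-0.03 -0.02 -0.01]
```

Emit:
move_arm(series=[[[0.67,-0.91,0],[0,0,0]],[[0.67,-0.91,0],[0,0,0]],[[0.67,-0.91,0],[0,0,0]],[[0.67,-0.91,0],[0,0,0]],[[0.67,-0.91,0],[0,0,0]],[[0.67,-0.91,0],[0,0,0]],[[0.67,-0.91,0],[0,0,0]],[[0.67,-0.91,0],[0,0,0]],[[0.67,-0.91,0],[0,0,0]],[[0.67,-0.91,0],[0,0,0]]])

```text
t: 25.45
tcp_pos: [536.0, -96.6, 231.8]
eef_rot: [-3.139, -0.002, -0.053]
wrist_force: [0.2, -0.5, -2.1]
grip_width: 12.7
grip_force: 58.9
```

Emit:
move_arm(series=[[[0.67,-0.91,0],[0,0,0]],[[0.67,-0.91,0],[0,0,0]],[[0,0,0.5],[0,0,0]],[[0,0,0.4],[0,0,0]],[[0,0,0],[0,0,0]],[[0,0,0],[0,0,0]]])

```text
t: 25.95
tcp_pos: [577.9, -45.7, 204.4]
eef_rot: [-3.139, 0.0, -0.053]
wrist_force: [-0.5, -0.0, -0.9]
grip_width: 12.3
grip_force: 59.0
```

```bash
python3 - <<'E'
from l import *
delta(*goal(np.array([581.,-43.3,104]),-.05,0,20))
a=grab_frame("top");b=grab_frame("scene")
import pickle;pickle.dump((a,b),open("f1.pkl","wb"))
x=cv2.resize(a["pixels"][120:220,220:320,::-1],(400,400));y=cv2.resize(b["pixels"][120:220,180:280,::-1],(400,400))
cv2.imwrite("pics/g2.png",np.hstack([x,y]))
E
```

```text
at [577.9 -45.7 204.4] shift/30 [ 0.1  -0.08  2.68] world [  3.1   2.4 -80.4] turn/5 [-0.03  0.   -0.04]
```

View pics/g2.png

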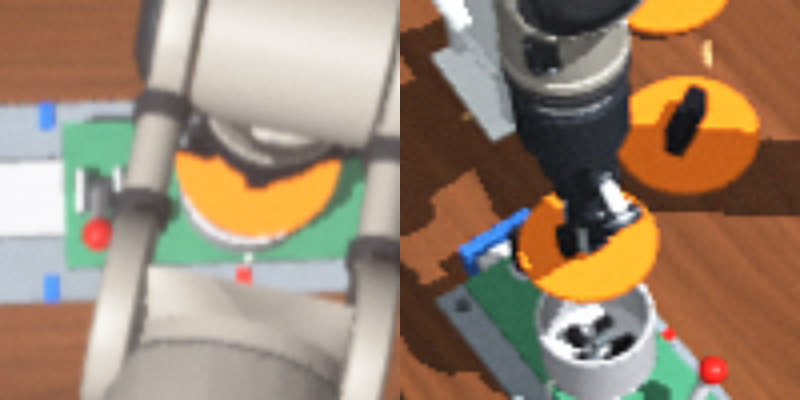

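The lid hangs level over the cup: top crop flange centre around (258,160), scene crop flange (590,245) with the cup at (597,345). I fit the cup cylinder and the held flange with the same cameras.

```bash
cat > c.py <<'E'
from h import *
import pickle
from scipy.optimize import least_squares
t=np.linspace(0,2*np.pi,120,endpoint=False)
cyl=lambda r,z0,z1:np.vstack([np.c_[r*np.cos(t),r*np.sin(t),0*t+z] for z in(z0,z1)])
def hull(M,c,minA=60):
    n,l,s,ce=cv2.connectedComponentsWithStats(M.astype(np.uint8))
    i=min((j for j in range(1,n) if s[j,4]>minA),key=lambda j:np.hypot(*(ce[j]-c)))
    return cv2.convexHull(np.argwhere(l==i)[:,::-1].astype(np.float32))[:,0],ce[i],s[i]
def fit(fs,hs,model,x0,full):
    def res(p):
        q=p if full else [p[0],p[1],0];out=[]
        for f,h in zip(fs,hs):
            H=cv2.convexHull(proj(f,model+q).astype(np.float32))
            out+=[cv2.pointPolygonTest(H,(float(x),float(y)),True)-.5 for x,y in h]
        return out
    s=least_squares(res,x0,loss="cauchy",f_scale=.4,diff_step=2e-3);return s.x.round(1),np.round(s.fun,1)
if __name__=="__main__":
    a,b=pickle.load(open("f0.pkl","rb"));rail=lambda w:R.from_euler("z",-.026).apply([w[0]-579.65,w[1]-22.7,0])[:2].round(1)
    hs=[]
    for f,c in((a,(252,165)),(b,(244,220))):
        hsv=cv2.cvtColor(f["pixels"],cv2.COLOR_RGB2HSV)
        g=cv2.inRange(hsv,(60,70,20),(95,255,255))>0
        yy,xx=np.mgrid[:384,:512];win=np.hypot(xx-c[0],yy-c[1])<26
        h,ce,s=hull(~g&win,c);print(ce,s);hs.append(h)
    for k in([0],[1],[0,1]):
        x,e=fit([(a,b)[i] for i in k],[hs[i] for i in k],cyl(46,44,104),[579,34],0);print("cup0",k,x,rail(x),np.median(abs(e)))
    a,b=pickle.load(open("f1.pkl","rb"));hs=[]
    for f,c in((a,(285,165)),(b,(229,180))):
        hsv=cv2.cvtColor(f["pixels"],cv2.COLOR_RGB2HSV)
        h,ce,s=hull(cv2.inRange(hsv,(10,170,215),(24,255,255)),c);print(ce,s);hs.append(h)
    s=get_state()["tcp_pos"]
    for k in([0,1],):
        x,e=fit((a,b),hs,cyl(50,0,4),s+[0,0,-8],1);print("lid",x,x-s,e)
    for i in(0,1):
        x,e=fit([(a,b)[i]],[hs[i]],cyl(50,0,4)+[0,0,s[2]-8],s[:2],0);print("lid xy",i,x,x-s[:2],np.median(abs(e)))
E
python3 c.py
```

```text
[251.90192044 163.18449931] [ 231  140   42   51 1458]
[245.78326475 218.54046639] [ 219  195   51   51 1458]
cup0 [0] [559.6  27.4] [-19.9   5.2] 7.65
cup0 [1] [603.8  45.6] [24.7 22.3] 14.2
cup0 [0, 1] [553.   33.7] [-26.4  11.7] 7.1
[283.3907563  168.32563025] [264 158  41  20 476]
[231.67705382 185.83002833] [214 171  31  25 353]
lid [578.2 -46.3 194.5] [ -0.44921072  -0.10882345 -11.27012184] [-0.1 -0.1 -0.1  0.   0.1  0.1  0.9  0.8  0.8  0.6  0.6  0.6  0.2 -0.2
 -0.   1.   1.2  0.1 -0.9 -0.7 -0.7 -0.3 -0.2 -0.2 -0.2  0.   0.2  0.6
  2.  -0.4 -1.1 -1.1]
lid xy 0 [579.1 -46.9] [ 0.45078928 -0.70882345] 0.2
lid xy 1 [577.4 -43. ] [-1.24921072  3.19117655] 0.1
```

```bash
python3 - <<'E'
from c import *
a,b=pickle.load(open("f0.pkl","rb"));rz=R.from_euler("z",.026);o=np.array([579.65,22.7,0])
rail=lambda w:rz.inv().apply(np.r_[w[:2],0]-o)[:2].round(1)
hs=[]
for f,c in((a,(252,165)),(b,(244,220))):
    hsv=cv2.cvtColor(f["pixels"],cv2.COLOR_RGB2HSV)
    g=cv2.inRange(hsv,(60,60,20),(95,255,255))>0
    pl=rz.apply([[x,y+11.4,44] for x,y in((-48,-75),(48,-75),(48,70),(-45,70))])+o
    cu=cyl(52,44,104)+(rz.apply([0,11.4,0])+o)
    W=np.zeros((384,512),np.uint8);cv2.fillConvexPoly(W,proj(f,pl).astype(np.int32),1)
    V=np.zeros((384,512),np.uint8);cv2.fillConvexPoly(V,cv2.convexHull(proj(f,cu).astype(np.float32)).astype(np.int32),1)
    M=(~g&(W>0)&(V>0)).astype(np.uint8);M=cv2.morphologyEx(M,cv2.MORPH_OPEN,np.ones((4,4)))
    h,ce,s=hull(M,c);print(ce,s);hs.append(h)
for k in([0],[1],[0,1]):
    x,e=fit([(a,b)[i] for i in k],[hs[i] for i in k],cyl(46,44,104),[579.,34.],0);print("cup0",k,x,rail(x),e)
E
```

```text
[252.96134787 166.703667  ] [ 236  151   35   34 1009]
[243.53884712 222.53383459] [229 205  31  35 798]
cup0 [0] [577.2  31.5] [-2.2  8.9] [-1.  -0.8 -0.6 -0.1 -0.   0.1 -0.1 -0.  -0.3 -0.4 -1.2 -0.4 -0.3 -0.8
 -1.2 -1.1 -0.9 -1.1]
cup0 [1] [579.5  39.1] [ 0.3 16.4] [-0.7 -0.6 -0.1  0.1 -0.1  0.   0.2  0.2  0.1 -0.3 -0.4 -0.5 -0.1 -0.1
  0.7  3.9  0.9 -0.1]
cup0 [0, 1] [577.3  32.7] [-2.1 10.1] [-1.4 -1.2 -1.  -0.4 -0.2 -0.1 -0.   0.2 -0.  -0.  -0.8  0.1  0.1 -0.5
 -1.5 -1.4 -1.3 -1.5 -2.  -2.1 -2.  -1.9 -2.1 -1.8 -1.2 -0.3 -0.1  0.
  0.4  0.8  1.8  1.8  2.5  5.3  0.2 -0.8]
```

Offset in hand is near zero. I descend to just above the rim with target (580, −43.7).

Emit:
move_arm(series=[[[0.07,-0.06,0.5],[0,0,0]],[[0,0,0.7],[0,0,0]],[[0,0,0.7],[0,0,0]],[[0,0,0.5],[0,0,0]],[[0,0,0.2],[0,0,0]],[[0,0,0],[0,0,0]],[[0,0,0],[0,0,0]]])

```text
t: 26.63
tcp_pos: [581.4, -44.2, 128.0]
eef_rot: [-3.14, -0.003, -0.054]
wrist_force: [-0.3, 0.2, -0.4]
grip_width: 12.7
grip_force: 59.0
```

Emit:
move_arm(series=[[[0,0,0.1],[0,0,0]],[[0,0,0.1],[0,0,0]],[[0,0,0],[0,0,0]]])

```text
t: 26.88
tcp_pos: [580.9, -43.9, 121.1]
eef_rot: [-3.14, -0.002, -0.053]
wrist_force: [-0.5, 0.7, -1.4]
grip_width: 13.1
grip_force: 59.0
```

Emit:
move_arm(series=[[[0,0,0.08],[0,0,0]],[[0,0,0],[0,0,0]]])

```text
t: 27.05
tcp_pos: [580.7, -43.8, 118.3]
eef_rot: [-3.14, -0.001, -0.053]
wrist_force: [-0.2, -1.5, -1.4]
grip_width: 12.8
grip_force: 59.0
```

Emit:
move_arm(series=[[[0,0,0.07],[0,0,0]],[[0,0,0],[0,0,0]]])

```text
t: 27.22
tcp_pos: [580.7, -43.8, 116.1]
eef_rot: [-3.14, -0.001, -0.053]
wrist_force: [0.0, -0.0, -1.1]
grip_width: 12.5
grip_force: 59.0
```

Emit:
move_arm(series=[[[0,0,0.06],[0,0,0]],[[0,0,0],[0,0,0]]])

```text
t: 27.38
tcp_pos: [580.7, -43.9, 114.3]
eef_rot: [-3.14, -0.001, -0.053]
wrist_force: [0.7, -0.7, -1.4]
grip_width: 13.2
grip_force: 59.0
```

Emit:
move_arm(series=[[[0,0,0.05],[0,0,0]],[[0,0,0],[0,0,0]]])

```text
t: 27.55
tcp_pos: [581.0, -43.9, 113.1]
eef_rot: [-3.14, -0.001, -0.053]
wrist_force: [0.0, -0.6, -0.3]
grip_width: 12.7
grip_force: 59.0
```

Emit:
move_arm(series=[[[0,0,0.04],[0,0,0]],[[0,0,0],[0,0,0]]])

```text
t: 27.72
tcp_pos: [581.0, -43.8, 113.0]
eef_rot: [-3.14, -0.002, -0.053]
wrist_force: [-1.7, 0.1, 6.7]
grip_width: 13.0
grip_force: 60.0
```

Contact at TCP 113, which puts the flange at about 104, so it is seated. Releasing.

Emit:
move_arm(series=[[[0,0,0],[0,0,0]],[[0,0,0],[0,0,0]],[[0,0,0],[0,0,0]],[[0,0,0],[0,0,0]],[[0,0,0],[0,0,0]]], claw=40)

```text
t: 28.13
tcp_pos: [580.8, -43.8, 111.7]
eef_rot: [-3.14, -0.001, -0.053]
wrist_force: [-0.1, -0.0, -1.2]
grip_width: 39.7
grip_force: 0.0
```

Emit:
move_arm(series=[[[0,0,-0.3],[0,0,0]],[[0,0,-0.8],[0,0,0]],[[0,0,-1],[0,0,0]],[[-0.5,0,-1],[0,0,0]],[[-0.5,1,-0.5],[0,0,0]],[[-0.5,1,0],[0,0,0]],[[-0.5,1,0],[0,0,0]],[[-0.5,1,0],[0,0,0]],[[-0.5,1,0],[0,0,0]],[[-0.5,1,0],[0,0,0]]])

```text
t: 28.97
tcp_pos: [465.4, -219.4, 220.4]
eef_rot: [-3.14, -0.002, -0.053]
wrist_force: [0.9, -0.2, 0.4]
grip_width: 40.3
grip_force: 0.0
```

Emit:
move_arm(series=[[[-0.5,1,0],[0,0,0]],[[-0.5,1,0],[0,0,0]],[[0,0,0],[0,0,0]],[[0,0,0],[0,0,0]]])

```text
t: 29.3
tcp_pos: [432.5, -277.7, 219.9]
eef_rot: [-3.14, -0.002, -0.057]
wrist_force: [0.1, 0.2, 0.3]
grip_width: 40.0
grip_force: 0.0
```

```bash
python3 k.py; python3 - <<'E'
from c import *
a=grab_frame("top");b=grab_frame("scene");hs=[]
x=cv2.resize(a["pixels"][130:210,200:330,::-1],(400,246));y=cv2.resize(b["pixels"][120:220,180:280,::-1],(400,400))
o=np.zeros((400,800,3),np.uint8);o[:246,:400]=x;o[:,400:]=y;cv2.imwrite("pics/end.png",o)
for f,c in((a,(282,165)),(b,(229,195))):
    hsv=cv2.cvtColor(f["pixels"],cv2.COLOR_RGB2HSV)
    h,ce,s=hull(cv2.inRange(hsv,(10,170,215),(24,255,255)),c);print(ce,s);hs.append(h)
x,e=fit((a,b),hs,cyl(50,0,4),[580.,-44,104],1);print("lid",x,np.median(abs(e)))
E
```

```text
[246.6 203.1] 7
[257.7 212. ] 39
[214.8 223.7] 14
[237.3 308. ] 318
[ 0.3 -0.8  0.2]
[281.45195354 163.12038015] [263 144  38  38 947]
[228.63576159 198.64569536] [212 185  33  28 604]
lid [582.  -44.5 103.2] 0.25
```

View pics/end.png

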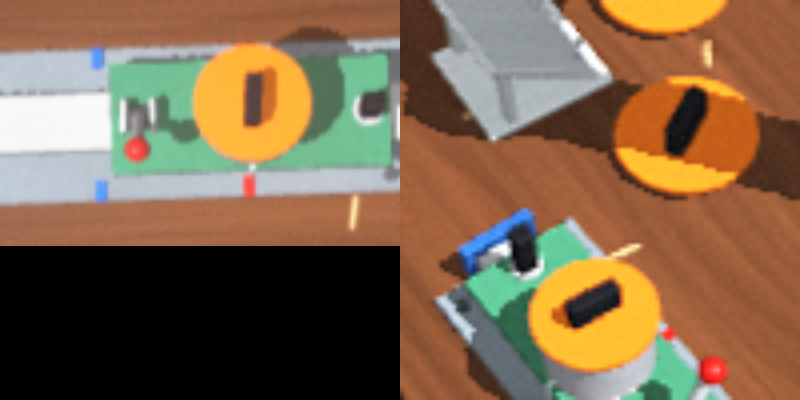

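The lid sits level on the cup (flange at z≈103, top crop (252,102)). The index line is on the red mark at (250,185), the lever is clamped with its knob at (136,150), and the arm is clear. Handing in.

```bash
python3 -c "from station import job_done;print(job_done())"
```

```text
the job is handed in; nothing more can be done
None
```

The job is handed in (no verdict came back): the carriage is clamped with its index line within about 1 mm of the red mark's centre, and the smallest lid sits level on the cup and is released, by my camera measurements at about 29 s.

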